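Set the pickle case door to its widest stay hole

ROBOT

A 6-joint arm with a two-finger parallel gripper is mounted at the origin on the work surface. World frame = base frame: x ahead of the robot, y to its left, z up, the work surface at z = 0. Lengths are in m, angles in rad, forces in N, time in s.
With the tool pointing down it reaches from about 0.375 to 0.925 m from the base axis. Payload 5.7 kg.
Tool frame: the origin (TCP) lies on the centre line of the jaws, within the pads' length; the fingertips stand 25 mm ahead of it and the grasp point (between the pads) lies 6 mm ahead of it; z points along the fingers, y is the line along which they close (so a half turn about z gives the same grasp; the last joint's range is limited). The gripper opens to 88 mm and grips with 3 to 60 N. Pads are 20 mm wide; open, the fingers measure 115 mm over their backs; the gripper's body (75 mm by 178 mm) begins 61 mm behind the grasp point.
Start: joints at [1.194, 0.359, 1.51, -0, 1.272, -0.115], TCP at [0.155, 0.58, 0.248] pointing down, gripper open.
Joint ranges: [-2.97, 2.97], [-1.01, 2.36], [0.21, 2.38], [-0.96, 4.11], [0.2, 2.71], [-2.98, 2.98]. Speed limits (rad/s): [2.39, 2.39, 3.14, 3.14, 3.14, 3.14].

INTERFACE

Orientations are given as a unit quaternion [x, y, z, w].
In Python, from plant import ctrl gives the robot as it stands.
- The arm moves only by the tool move_arm, never from a script. Its argument "commands" is a list of rows, each a list of 7 numbers: the shift along the tool's x, y, z scaled (see below), then the turn, a rotation vector about the tool's x, y, z scaled (see below), then the gripper's target within -1 to 1 (fully open at 1, half-way at 0, shut at -1). In form: [[tx, ty, tz, rx, ry, rz, fingers], ...]. A call has 1 to 10 rows; each row is the pose to reach, as a shift and turn from the pose commanded when the call began, along the tool's axes at that moment, turning the shorter way round; what a row does not reach only later rows make up. The controller multiplies each number of a shift by 0.4 m and each number of a turn by 360 degrees. A row lasts 1/12 s, in which the tool goes at most 41.7 mm and 7.16 degrees, less where a joint would pass 70% of its speed; a pose out of reach is approached as far as the arm can. A call with a number of a shift or a turn outside -1 to 1 is refused whole. A call with a gripper value outside its range is refused whole. The fingers move at their own pace and stop on an object; "force" is the grip in N (left out, the last holds). Time passes only in rows, so rows that repeat a pose let the fingers close. It gives the time, the measured TCP pose, the force, the opening and the grip force at its end, in the units of the state.
- ctrl.state(): the state, without advancing time (a new reading comes with each control period).
- ctrl.get_image(name): name is "scene" or "top"; returns a dict with "pixels" (384x512x3 uint8, blue, green, red), "z_map" (384x512 float32, m along the optical axis (not along the pixel's ray), 0 where there is no reading), "intrinsics" (3x3 intrinsics, pixels), "rvec" (rotation vector, rad) and "tvec" (3), from world to camera coordinates, as OpenCV has them. Camera axes: x right, y down, z forward; pixel columns grow to the right and rows downward; lengths in m; the calibration is good to about 2 mm. A picture is of the moment at which its call begins.
- ctrl.close_job(): hands the job in; it is judged then, once.
The state is a dict: "time_s": time; "joints": joint angles; "joint_vel": joint speeds; "effort": joint torques, N m; "tool_pos": TCP position; "orientation": TCP orientation; "force": force on the tool from outside, world axes, zero at the start; "torque": the same for the moment, N m; "finger_gap": opening from 0.0 (shut) to 1.0 (fully open); "grip_force": force on a finger pad.
Only numpy, scipy, OpenCV 4.12 (cv2) and the standard library are available. Lean on these libraries where they do the work, as an engineer would, in place of code of your own. Each camera call takes 0.05 s, during which the arm holds its last target. There are 200 camera calls.

TASK

The red door of the pickle display case is only ajar, held by its brass stay, whose hole nearest the door sits over the pin on top of the case. Lift the stay off the pin, swing the door wider and drop the stay's end hole (the one beside the black knob) over the pin so that the stay lies flat on the case again, then let go. Do not knock over or push about the jar, the bottle and the dish.

Things in the scene. Friction and masses are not known exactly. Their poses are not given: they have to be found in the camera images.
- case: Fixed white display case, 240 deep (x) x 280 wide (y) x 160 mm high, with a flat white top at height 160. Origin: centre of its underside; x points from its door side to its back, y to the left as seen from the door side. It stands on the table anywhere ahead of the robot, door side roughly towards the robot.
- door (a joint): Opening angle of the red-framed door, rad: 0 shut, about 0.30 at the start, about 0.93 when the end hole is on the pin, stop at 1.4. The hinge is upright, at the left front corner of the case (point hinge); the shut door runs from there along the case's -y and its free end swings out towards the case's -x. It is 260 mm wide, 18 mm thick, its top edge level with the case top, and light friction (about 0.15 N m) keeps it where it is left.
- hinge (a point): The door's upright hinge axis, at the height of the case top; at (-130, 130, 160) mm in the case frame.
- post (a point): Foot of the upright 10 mm post on the door's top edge, 120 mm from the hinge axis. The post is 16 mm tall below a 24 mm wide, 4 mm thick head that keeps the stay's eye from coming off; the stay turns and tilts freely about it.
- pin (a point): Foot of the fixed upright pin on the case top, at (-100, -20, 160) mm in the case frame. The pin is dark steel, 10 mm in diameter, 14 mm tall, its upper 5 mm tapering to 5 mm.
- stay: Brass strap 219 mm long, 28 wide, 6 thick, lying flat at the start on the door's top edge and the case top. Origin: underside, on the axis of the eye (a 15 mm hole) round the door post; x points along the strap to the knob, z up. It has three more 15 mm holes, at x = 74, 110 and 148 mm, and a knob at x = 190 mm. It weighs about 0.14 kg.
- near_hole (a point): Underside centre of the 15 mm hole 74 mm from the eye; over the pin at the start.
- middle_hole (a point): Underside centre of the 15 mm hole 110 mm from the eye.
- end_hole (a point): Underside centre of the 15 mm hole 148 mm from the eye, next to the knob; it must end over the pin.
- knob (a point): Black upright round knob near the stay's free end, 22 mm in diameter, standing 34 mm up from the strap's upper face. The point is on its axis, 23 mm above the strap's underside (half way up the knob).
- jar: Amber jar with red lid, 72 mm in diameter, 120 high, standing on the table at the case's right side. Origin: centre of its underside.
- vinegar: Green bottle, 60 mm in diameter, 150 high, standing on the table at the case's left side. Origin: centre of its underside.
- dish: Blue ceramic bowl, 80 mm across, 35 high, standing on the case top near its back left corner. Origin: centre of its underside.

How it is judged:
By the outcome, as a careful person would: the job done as asked, in the order asked, and still so for the second after the job is handed in, with the robot touching nothing.
It also fails if it takes over 38 s, if anything falls off the work surface, if the arm or the gripper's body presses on something with over 40 N, if the wrist force passes 120 N, or if a joint passes its speed limit or range.

## Working session

There is one attempt and no reset: what is moved stays moved. The work goes in short steps, Python scripts to look and compute and a tool call to move; the robot and the scene stay as the last step left them, time stands still between calls to the robot, and variables do not carry over. Pictures are saved under pics/ and viewed, at most 10 in all, crops included, and the job is handed in when it is done.

Besides the shell and the picture viewer there is one more tool, called in YAML: its name, and indented under it one key for each argument. move_arm: Moves the arm, as the interface text tells. Shifts and turns lie within -1 to 1; 1 stands for 0.4 m of shift or 360 degrees of turn. Its arguments: {"type":"object","properties":{"commands":{"type":"array"},"force":{"type":"number"}},"required":["commands"]}

```bash
ls; mkdir -p pics
cat > h.py <<'E'
import numpy as np, cv2
from plant import ctrl
def cam(n):
    d=ctrl.get_image(n); R=cv2.Rodrigues(np.array(d["rvec"],float))[0]; t=np.array(d["tvec"],float).ravel()
    return d["pixels"],d["z_map"],np.array(d["intrinsics"],float),R,t
def ray(c,u,v,h):
    _,_,K,R,t=c; o=-R.T@t; r=R.T@np.linalg.inv(K)@np.array([u,v,1.]); return o+r*(h-o[2])/r[2]
def cloud(c):
    im,z,K,R,t=c; v,u=np.mgrid[:z.shape[0],:z.shape[1]]
    P=np.stack([(u-K[0,2])/K[0,0]*z,(v-K[1,2])/K[1,1]*z,z],-1); return (P-t)@R
E
python3 - <<'E'
from h import *
for n in("scene","top"):
    c=cam(n); cv2.imwrite(f"pics/{n}0.png",c[0]); print(n,-c[3].T@c[4],c[2][0,0])
s=ctrl.state();print(s)
E
```

```text
pics
scene [ 1.13785867 -0.54281228  0.7172258 ] 440.4932800388922
top [0.46573134 0.07494675 1.37921403] 474.375562073685
{'time_s': 0.1, 'joints': array([ 1.19390574e+00,  3.59437905e-01,  1.51130991e+00, -3.48249211e-06,
        1.27252858e+00, -1.15127778e-01]), 'joint_vel': array([-2.20473852e-05, -2.69940021e-03, -4.90090375e-03, -6.61135995e-04,
       -1.45957054e-04,  1.83570755e-03]), 'effort': array([ 5.69710428e-04, -5.16361785e+01, -2.71405345e+01,  6.79205032e-02,
        2.77325884e-02, -4.28303383e-05]), 'tool_pos': array([0.15507783, 0.57900619, 0.24689614]), 'orientation': array([ 1.30507505e-01,  9.91446964e-01, -8.16928745e-04, -2.03411309e-04]), 'force': array([-0.22052035,  0.36165887, -0.2629676 ]), 'torque': array([-0.01283407,  0.03988626,  0.05037718]), 'grip_force': 0.0, 'finger_gap': 0.9997688308912345}
```

View pics/scene0.png

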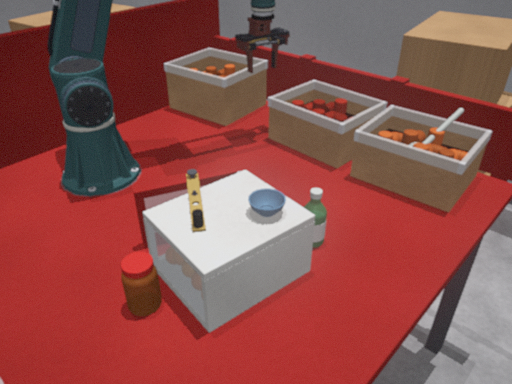

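View pics/top0.png

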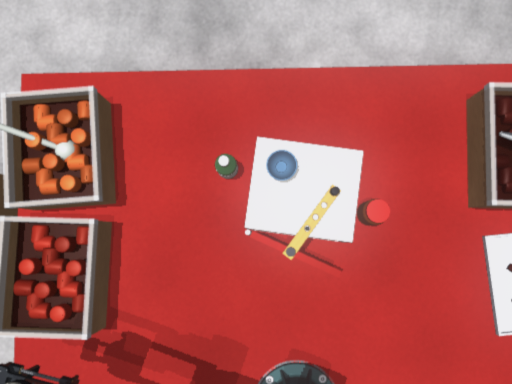

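The scene view shows the case with the stay running from the door post (193,175) to the knob (198,218). In the top view the white case top has corners at about (257,137), (363,151), (352,242) and (246,228). There the knob is at (335,190), the post head at (291,252), the dish at (282,165), the jar at (376,212), the bottle at (227,166), and the hinge at (248,232).

```bash
cat >> h.py <<'E'
def blob(m,box):
    k=np.zeros_like(m,np.uint8); u0,v0,u1,v1=box; k[v0:v1,u0:u1]=m[v0:v1,u0:u1]
    n,l,s,ce=cv2.connectedComponentsWithStats(k); i=1+np.argmax(s[1:,4]); return l==i,ce[i],s[i,4]
def case_pose(c):
    b,g,r=[c[0][...,i].astype(int) for i in range(3)]
    P=cloud(c); m=(abs(P[...,2]-.16)<.006)&(np.minimum(np.minimum(b,g),r)>150)
    k,_,_=blob(m.astype(np.uint8),(200,100,400,270))
    pts=np.argwhere(k)[:,::-1]; hull=cv2.convexHull(pts.astype(np.int32))[:,0]
    W=np.array([ray(c,u,v,.16)[:2] for u,v in hull],np.float32)
    rc=cv2.minAreaRect(W); return rc,cv2.boxPoints(rc)
E
python3 - <<'E'
from h import *
c=cam("top"); im=c[0]; b,g,r=[im[...,i].astype(int) for i in range(3)]; P=cloud(c)
print(case_pose(c))
y=((r>150)&(g>120)&(b<120)).astype(np.uint8); k,ce,a=blob(y,(240,150,380,270)); 
W=np.array([ray(c,u,v,.166)[:2] for v,u in np.argwhere(k)],np.float32); print("stay",ce,a,cv2.minAreaRect(W), np.median(P[k],0))
d=((r<70)&(g<70)&(b<70)).astype(np.uint8)
k,ce,a=blob(d,(320,175,350,205)); print("knob",ce,a,ray(c,*ce,.2),P[k].max(0))
k,ce,a=blob((np.maximum(np.maximum(r,g),b)<100).astype(np.uint8),(280,240,302,262)); print("post",ce,a,ray(c,*ce,.18),P[k][:,2].max())
for n,u,v,h in(("hinge",248,232,.16),("jar",376,212,.12),("vin",225,161,.15),("dish",282,165,.195)): print(n,ray(c,u,v,h),P[v,u])
cv2.imwrite("pics/crop.png",cv2.resize(im[130:280,220:400],None,fx=4,fy=4,interpolation=cv2.INTER_CUBIC))
E
```

```text
(((0.5926151275634766, -0.02391083538532257), (0.2793520987033844, 0.23948504030704498), 81.13179016113281), array([[ 0.45277128, -0.14345737],
       [ 0.6893934 , -0.1803769 ],
       [ 0.73245895,  0.0956357 ],
       [ 0.49583685,  0.13255523]], dtype=float32))
stay [292.275 248.4  ] 80 ((0.4479835629463196, 0.004614211618900299), (0.029614800587296486, 0.06960535049438477), 52.14164352416992) [0.44060271 0.01132359 0.16531181]Traceback (most recent call last):
  File "<stdin>", line 7, in <module>
  File "h.py", line 13, in blob
    n,l,s,ce=cv2.connectedComponentsWithStats(k); i=1+np.argmax(s[1:,4]); return l==i,ce[i],s[i,4]
                                                      ~~~~~~~~~^^^^^^^^^
    return _wrapfunc(a, 'argmax', axis=axis, out=out, **kwds)
    return bound(*args, **kwds)
ValueError: attempt to get argmax of an empty sequence
```

```bash
cat > m.py <<'E'
from h import *
import sys
c=cam("top"); im=c[0]; b,g,r=[im[...,i].astype(int) for i in range(3)]; P=cloud(c); mx=np.maximum(np.maximum(r,g),b)
near=lambda q,d:np.hypot(P[...,0]-q[0],P[...,1]-q[1])<d
rc,_=case_pose(c); C=np.array(rc[0]); a=np.radians(rc[2]-90); R=np.array([[np.cos(a),-np.sin(a)],[np.sin(a),np.cos(a)]])
pin=C+R@[-.1,-.02]; H=C+R@[-.13,.13]
print("case",C.round(4),np.degrees(a).round(2),"pin",pin.round(4),"hinge",H.round(4))
def cen(k,h):
    v,u=np.nonzero(k); return ray(c,u.mean(),v.mean(),h).round(4),len(u)
print("knob",cen((P[...,2]>.183)&near((.58,-.1),.03)&(mx<110),.2))
print("post",cen((mx<110)&near((.44,.015),.03)&(P[...,2]>.17),.182))
for n,q,h,d in(("jar",(.53,-.19),.12,.06),("vin",(.65,.17),.15,.05),("dish",(.64,.04),.195,.05)):
    k=near(q,d)&(P[...,2]>h-.012); print(n,cen(k,h))
ys=((r>130)&(g>100)&(b<.65*g)&(P[...,2]>.155)&(P[...,2]<.19)).astype(np.uint8); ys[:130]=0;ys[280:]=0;ys[:,:220]=0;ys[:,400:]=0
W=np.array([ray(c,u,v,.166)[:2] for v,u in np.argwhere(ys)],np.float32); print("stay",cv2.minAreaRect(W))
cv2.imwrite("pics/%s.png"%sys.argv[1],cv2.resize(im[130:280,220:400],None,fx=4,fy=4,interpolation=cv2.INTER_CUBIC))
E
python3 m.py crop
```

```text
case [ 0.5925 -0.0239] -8.87 pin [ 0.4906 -0.0282] hinge [0.4841 0.1246]
knob (array([ 0.5825, -0.0971,  0.2   ]), 52)
post (array([nan, nan, nan]), 0)
jar (array([ 0.5358, -0.1939,  0.12  ]), 710)
vin (array([0.6714, 0.1842, 0.15  ]), 93)
dish (array([0.6536, 0.0337, 0.195 ]), 276)
stay ((0.49935877323150635, -0.034135088324546814), (0.027666158974170685, 0.19661211967468262), 52.98741912841797)m.py:9: RuntimeWarning: Mean of empty slice.
  v,u=np.nonzero(k); return ray(c,u.mean(),v.mean(),h).round(4),len(u)
  ret = ret.dtype.type(ret / rcount)
```

View pics/crop.png

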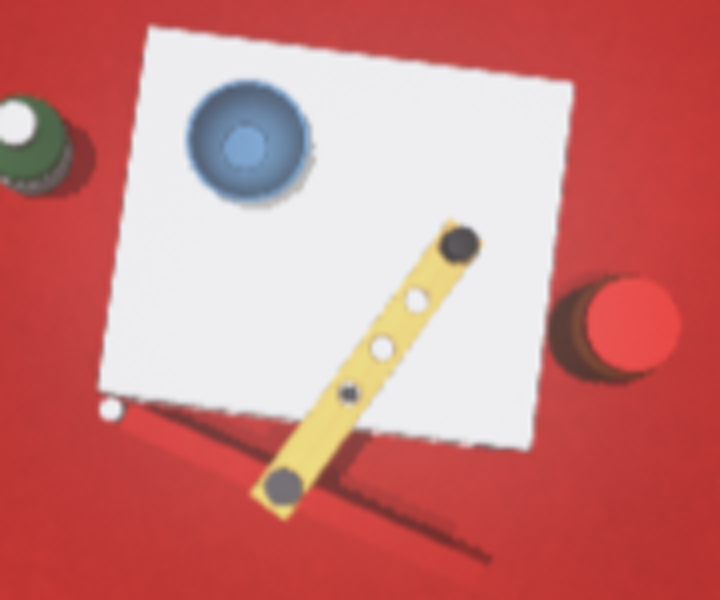

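The crop shows the near hole over the dark pin at (348,393), the knob at (459,244) and the post head at (284,487). The measured knob position agrees with the model (0.583, -0.098), and so does the strap angle, at about -37°.

```bash
cat > plan.py <<'E'
from h import *
from scipy.spatial.transform import Rotation as Ro
def tool(yaw,tilt=0):  # tool x along strap toward eye... y across strap; strap dir yaw; tilt lifts the knob end
    d=np.array([np.cos(yaw),np.sin(yaw),0]); y=np.array([-np.sin(yaw),np.cos(yaw),0]); 
    x=-d; z=np.array([0,0,-1.]); M=np.stack([x,y,np.cross(x,y)],1)
    return Ro.from_rotvec(-tilt*y)*Ro.from_matrix(M)
def rel(p,q,p0=None,q0=None):
    s=ctrl.state(); p0=s["tool_pos"] if p0 is None else p0; q0=Ro.from_quat(s["orientation"]) if q0 is None else q0
    t=q0.inv().apply(np.array(p)-p0)/.4; r=(q0.inv()*q).as_rotvec()/(2*np.pi); return np.r_[t,r].round(4).tolist()
E
python3 -c "
from plan import *
print(tool(0).as_matrix())
print(rel([.5825,-.0975,.26],tool(np.radians(-37.1))))
p=np.array([.3,.2,.26]);print(rel(p,tool(np.radians(-37.1))))"
```

```text
[[-1.  0.  0.]
 [ 0.  1.  0.]
 [ 0.  0. -1.]]
[-1.4699, -1.3575, -0.0309, -0.0002, 0.0, 0.0614]
[-0.5952, -0.8219, -0.0314, -0.0002, 0.0, 0.0614]
```

move_arm:
  commands:
    - [-0.74, -0.68, -0.031, 0, 0, 0.0614, 1]
    - [-0.74, -0.68, -0.031, 0, 0, 0.0614, 1]
    - [-0.74, -0.68, -0.031, 0, 0, 0.0614, 1]
    - [-0.74, -0.68, -0.031, 0, 0, 0.0614, 1]
    - [-0.74, -0.68, -0.031, 0, 0, 0.0614, 1]
    - [-0.74, -0.68, -0.031, 0, 0, 0.0614, 1]
    - [-0.74, -0.68, -0.031, 0, 0, 0.0614, 1]
    - [-0.74, -0.68, -0.031, 0, 0, 0.0614, 1]
    - [-0.74, -0.68, -0.031, 0, 0, 0.0614, 1]
    - [-0.74, -0.68, -0.031, 0, 0, 0.0614, 1]

```text
time_s: 1.03
tool_pos: [0.3721, 0.2373, 0.2603]
orientation: [0.319, 0.948, -0.0, 0.001]
force: [-0.1, -0.1, -0.3]
finger_gap: 1.001
grip_force: 0.0
```

```bash
python3 -c "
from plan import *
print(rel([.5825,-.0975,.26],tool(np.radians(-37.1))))"
```

```text
[-0.9249, -0.3492, 0.0019, -0.0, 0.0002, -0.0002]
```

move_arm:
  commands:
    - [-0.925, -0.349, 0, 0, 0, 0, 0.1]
    - [-0.925, -0.349, 0, 0, 0, 0, 0.1]
    - [-0.925, -0.349, 0, 0, 0, 0, 0.1]
    - [-0.925, -0.349, 0, 0, 0, 0, 0.1]
    - [-0.925, -0.349, 0, 0, 0, 0, 0.1]
    - [-0.925, -0.349, 0, 0, 0, 0, 0.1]
    - [-0.925, -0.349, 0, 0, 0, 0, 0.1]
    - [-0.925, -0.349, 0, 0, 0, 0, 0.1]
    - [-0.925, -0.349, 0, 0, 0, 0, 0.1]
    - [-0.925, -0.349, 0, 0, 0, 0, 0.1]

```text
time_s: 1.87
tool_pos: [0.5841, -0.0988, 0.2599]
orientation: [0.319, 0.948, -0.001, 0.001]
force: [1.1, -0.5, 0.2]
finger_gap: 0.549
grip_force: 0.0
```

move_arm:
  commands:
    - [0, 0, 0, 0, 0, 0, 0.1]
    - [0, 0, 0, 0, 0, 0, 0.1]

```text
time_s: 2.03
tool_pos: [0.5816, -0.0951, 0.2595]
orientation: [0.319, 0.948, 0.0, -0.001]
force: [-1.1, -0.6, -0.3]
finger_gap: 0.55
grip_force: 0.0
```

```bash
python3 -c "
from plan import *
print(ctrl.state()['tool_pos'],rel([.5825,-.0975,.195],tool(np.radians(-37.1))))
c=cam('scene');cv2.imwrite('pics/s1.png',cv2.resize(c[0][120:270,110:340],None,fx=3,fy=3))"
```

```text
[ 0.58163451 -0.09508842  0.25947652] [-0.0056, -0.0035, 0.1612, -0.0, -0.0002, -0.0003]
```

View pics/s1.png

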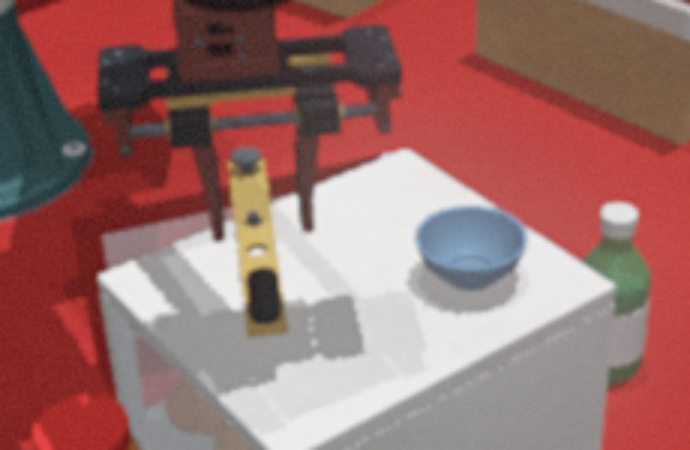

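The open fingers, with tips at crop (218,238) and (308,230), straddle the line of the strap above the knob at (265,295).

move_arm:
  commands:
    - [-0.004, -0.002, 0.05, 0, 0, 0, 0.1]
    - [-0.004, -0.002, 0.1, 0, 0, 0, 0.1]
    - [-0.004, -0.002, 0.13, 0, 0, 0, 0.1]
    - [-0.004, -0.002, 0.16, 0, 0, 0, 0.1]
    - [-0.004, -0.002, 0.16, 0, 0, 0, 0.1]
    - [-0.004, -0.002, 0.16, 0, 0, 0, 0.1]

```text
time_s: 2.58
tool_pos: [0.5812, -0.0943, 0.1959]
orientation: [0.317, 0.948, 0.0, -0.001]
force: [0.0, 0.0, -0.0]
finger_gap: 0.549
grip_force: 0.0
```

```bash
python3 -c "
from plan import *
s=ctrl.state();print(s['tool_pos'],s['force'],rel([.5825,-.0975,.195],tool(np.radians(-37.1))))"
```

```text
[ 0.58121741 -0.09427662  0.19586596] [ 0.01236417  0.01175869 -0.0358021 ] [-0.0074, -0.0045, 0.0022, -0.0001, -0.0003, 0.0002]
```

move_arm:
  commands:
    - [0, 0, 0, 0, 0, 0, -0.7]
    - [0, 0, 0, 0, 0, 0, -0.7]
    - [0, 0, 0, 0, 0, 0, -0.7]
    - [0, 0, 0, 0, 0, 0, -0.7]
    - [0, 0, 0, 0, 0, 0, -0.7]
    - [0, 0, 0, 0, 0, 0, -0.7]
  force: 15

```text
time_s: 3.08
tool_pos: [0.5828, -0.0962, 0.1968]
orientation: [0.318, 0.948, -0.0, 0.0]
force: [-0.3, -1.3, 5.0]
finger_gap: 0.247
grip_force: 15.0
```

```bash
cat >> plan.py <<'E'
C=np.array([.5925,-.0239]);A=np.radians(-8.87);RC=np.array([[np.cos(A),-np.sin(A)],[np.sin(A),np.cos(A)]])
H=C+RC@[-.13,.13]; PIN=C+RC@[-.1,-.02]
def post(a): return H+RC@(.12*np.array([-np.sin(a),-np.cos(a)]))
def target(yaw,eye,tilt,lift,h):
    d=np.array([np.cos(yaw),np.sin(yaw),0]); ax=np.array([-np.sin(yaw),np.cos(yaw),0])
    v=Ro.from_rotvec(-tilt*ax).apply(.19*d+np.array([0,0,h])); return np.r_[eye,.16+lift]+v, tool(yaw,tilt)
E
python3 - <<'E'
from plan import *
e=post(.3); y=np.arctan2(*(PIN-e)[::-1]); print(e,np.degrees(y),np.hypot(*(PIN-e)))
h=ctrl.state()["tool_pos"][2]-.16
p0,q0=target(y,e,0,0,h); print(p0)
for t,l in((4,2),(8,4),(12,4),(15,4)): p,q=target(y,e,np.radians(t),l*1e-3,h); print(t,p.round(4),rel(p,q,p0,q0))
E
```

```text
[0.43138473 0.01678909] -37.24576263071936 0.07440182712433763
[ 0.58263362 -0.09820558  0.19677302]
4 [ 0.5802 -0.0964  0.2119] [0.0076, -0.0, -0.0379, 0.0, -0.0111, 0.0]
8 [ 0.5771 -0.094   0.2269] [0.0174, -0.0, -0.0752, -0.0, -0.0222, -0.0]
12 [ 0.5732 -0.0911  0.2395] [0.0295, -0.0, -0.1067, 0.0, -0.0333, 0.0]
15 [ 0.5699 -0.0885  0.2487] [0.04, -0.0, -0.1298, -0.0, -0.0417, 0.0]
```

move_arm:
  commands:
    - [0.004, 0, -0.019, 0, -0.0055, 0, -0.7]
    - [0.008, 0, -0.038, 0, -0.011, 0, -0.7]
    - [0.012, 0, -0.056, 0, -0.0166, 0, -0.7]
    - [0.0174, 0, -0.075, 0, -0.0222, 0, -0.7]
    - [0.023, 0, -0.091, 0, -0.0278, 0, -0.7]
    - [0.0295, 0, -0.107, 0, -0.0333, 0, -0.7]
    - [0.04, 0, -0.13, 0, -0.0417, 0, -0.7]
    - [0.04, 0, -0.13, 0, -0.0417, 0, -0.7]
    - [0.04, 0, -0.13, 0, -0.0417, 0, -0.7]
  force: 15

```text
time_s: 3.83
tool_pos: [0.5692, -0.0858, 0.2482]
orientation: [0.315, 0.94, -0.041, 0.123]
force: [1.2, 0.6, -2.2]
finger_gap: 0.246
grip_force: 15.0
```

```bash
python3 -c "
from plan import *
c=cam('scene');cv2.imwrite('pics/s2.png',cv2.resize(c[0][120:270,110:340],None,fx=3,fy=3))"
```

```text
(no output)
```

View pics/s2.png

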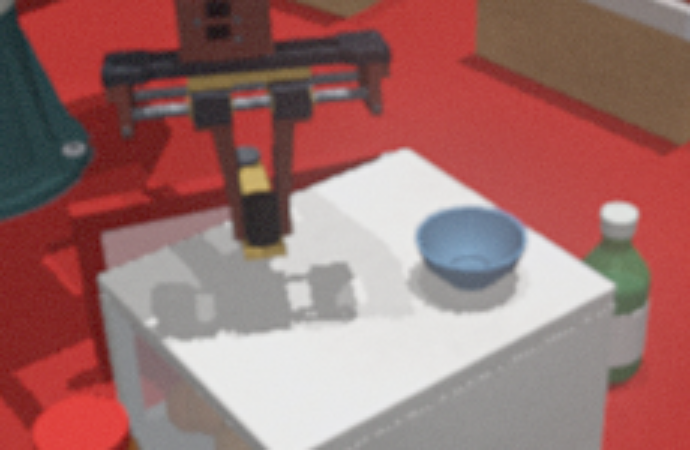

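The knob end is up and the stay slopes about 15° down to the post, with the strap's free end at (262,252) clear of the case top. Next I swing the door.

Run:
```python
from plan import *
h=.0368; T=np.radians(15)
e=post(.3); y=np.arctan2(*(PIN-e)[::-1]); p0,q0=target(y,e,T,.004,h)
for a in (.3,.4,.5,.6,.7,.8,.87,.93):
    e=post(a); y=np.arctan2(*(PIN-e)[::-1])
    if a==.93: e=PIN-.148*np.array([np.cos(y),np.sin(y)])
    p,q=target(y,e,T,.004,h); print(a,np.degrees(y).round(1),np.hypot(*(PIN-e)).round(4),p.round(4),rel(p,q,p0,q0))
```

```text
0.3 -37.2 0.0744 [ 0.5699 -0.0885  0.2487] [0.0, 0.0, 0.0, 0.0, 0.0, 0.0]
0.4 -36.1 0.0863 [ 0.5615 -0.0799  0.2487] [0.0287, 0.0044, -0.0077, -0.0008, 0.0, -0.0031]
0.5 -35.9 0.0983 [ 0.5519 -0.0727  0.2487] [0.0577, 0.0044, -0.0155, -0.001, 0.0, -0.0036]
0.6 -36.4 0.1102 [ 0.5419 -0.0661  0.2487] [0.0866, 0.0023, -0.0232, -0.0006, -0.0, -0.0023]
0.7 -37.4 0.1221 [ 0.5319 -0.0597  0.2487] [0.1151, -0.0002, -0.0309, 0.0001, 0.0, 0.0003]
0.8 -38.6 0.1337 [ 0.5221 -0.0534  0.2487] [0.1433, -0.0024, -0.0384, 0.001, 0.0, 0.0037]
0.87 -39.7 0.1417 [ 0.5154 -0.0488  0.2487] [0.1627, -0.0034, -0.0436, 0.0018, -0.0, 0.0066]
0.93 -40.7 0.148 [ 0.5103 -0.0452  0.2487] [0.1778, -0.0039, -0.0477, 0.0025, -0.0, 0.0092]
```

move_arm:
  commands:
    - [0.0145, 0.0022, -0.004, 0, 0, -0.0015, -0.7]
    - [0.0287, 0.0044, -0.0077, -0.001, 0, -0.003, -0.7]
    - [0.043, 0.0044, -0.0115, -0.001, 0, -0.0034, -0.7]
    - [0.0577, 0.0044, -0.0155, -0.001, 0, -0.0036, -0.7]
    - [0.072, 0.0034, -0.0193, -0.001, 0, -0.003, -0.7]
    - [0.0866, 0.0023, -0.0232, -0.0005, 0, -0.002, -0.7]
    - [0.101, 0.001, -0.027, 0, 0, -0.001, -0.7]
    - [0.115, 0, -0.031, 0, 0, 0, -0.7]
    - [0.129, -0.0012, -0.0346, 0.0005, 0, 0.002, -0.7]
    - [0.143, -0.0024, -0.0384, 0.001, 0, 0.0037, -0.7]

```text
time_s: 4.72
tool_pos: [0.5214, -0.0511, 0.2482]
orientation: [0.327, 0.936, -0.043, 0.123]
force: [2.3, -0.0, -0.3]
finger_gap: 0.25
grip_force: 15.0
```

move_arm:
  commands:
    - [0.012, -0.0006, -0.0032, 0.0005, 0, 0.0015, -0.7]
    - [0.023, -0.001, -0.0062, 0.001, 0, 0.003, -0.7]
    - [0.0345, -0.0015, -0.0093, 0.0015, 0, 0.0055, -0.7]
    - [0.0345, -0.0015, -0.0093, 0.0015, 0, 0.0055, -0.7]
    - [0.0345, -0.0015, -0.0093, 0.0015, 0, 0.0055, -0.7]
    - [0.0345, -0.0015, -0.0093, 0.0015, 0, 0.0055, -0.7]

```text
time_s: 5.22
tool_pos: [0.5099, -0.0427, 0.2478]
orientation: [0.343, 0.93, -0.045, 0.122]
force: [-0.0, -0.3, -1.2]
finger_gap: 0.246
grip_force: 15.0
```

Run:
```python
from plan import *
h=.0368;y=np.radians(-40.7);d=np.array([np.cos(y),np.sin(y)]);s=ctrl.state();print(s['tool_pos'],s['force'],s['torque'])
for t,l in((15,4),(10,4),(6,3),(0,0)):
    p,q=target(y,PIN-.148*d,np.radians(t),l*1e-3,h);print(t,p.round(4),rel(p,q))
im=[cam(n)[0] for n in("top","scene")]
cv2.imwrite("pics/t3.png",np.hstack([cv2.resize(im[0][170:280,230:360],(400,338)),cv2.resize(im[1][120:250,120:274],(400,338))]))
```

```text
[ 0.5098622  -0.0426897   0.24776866] [-0.03948019 -0.32875853 -1.22496814] [0.10202603 0.09212436 0.00821905]
15 [ 0.5103 -0.0452  0.2487] [-0.0054, -0.004, -0.001, 0.0, -0.0001, 0.0005]
10 [ 0.5154 -0.0496  0.2332] [-0.0116, -0.004, 0.0407, -0.0, 0.0137, 0.0005]
6 [ 0.5187 -0.0524  0.2195] [-0.0134, -0.004, 0.0768, -0.0, 0.0249, 0.0005]
0 [ 0.5225 -0.0556  0.1968] [-0.0106, -0.004, 0.1347, -0.0001, 0.0415, 0.0005]
```

View pics/t3.png

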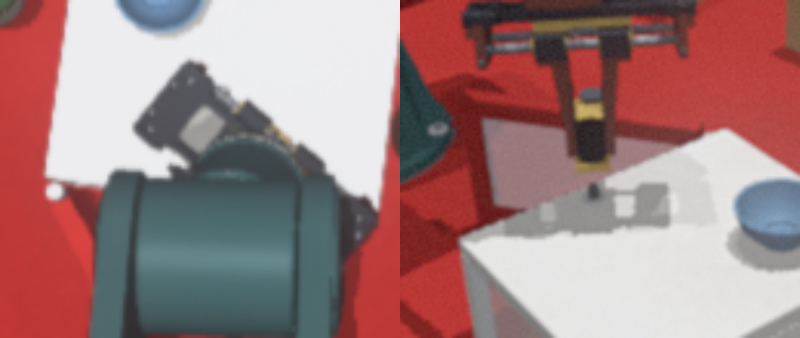

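The door is now wide open. In the right half the bare pin tip shows at (593,190), just in front of the raised strap end at (590,165). I'll lower in stages.

move_arm:
  commands:
    - [-0.008, -0.004, 0.02, 0, 0.007, 0.0005, -0.7]
    - [-0.0116, -0.004, 0.04, 0, 0.0137, 0.0005, -0.7]
    - [-0.0125, -0.004, 0.06, 0, 0.019, 0.0005, -0.7]
    - [-0.0134, -0.004, 0.074, 0, 0.0249, 0.0005, -0.7]
    - [-0.0134, -0.004, 0.074, 0, 0.0249, 0.0005, -0.7]
    - [-0.0134, -0.004, 0.074, 0, 0.0249, 0.0005, -0.7]
    - [-0.0134, -0.004, 0.074, 0, 0.0249, 0.0005, -0.7]

```text
time_s: 5.9
tool_pos: [0.519, -0.0526, 0.221]
orientation: [0.347, 0.936, -0.018, 0.05]
force: [0.8, 0.5, -2.3]
finger_gap: 0.243
grip_force: 15.0
```

Run:
```python
from plan import *
h=.0368;y=np.radians(-40.7);d=np.array([np.cos(y),np.sin(y)]);s=ctrl.state();print(s['tool_pos'],s['force'],s['torque'])
for t,l in((6,3),(4,2),(2,1),(0,0)):
    p,q=target(y,PIN-.148*d,np.radians(t),l*1e-3,h);print(t,p.round(4),rel(p,q))
im=[cam(n)[0] for n in("top","scene")]
cv2.imwrite("pics/t4.png",cv2.resize(im[1][140:230,150:250],(600,540)))
```

```text
[ 0.51897768 -0.05259569  0.22095128] [ 0.79496081  0.45147349 -2.25588835] [ 0.01287558 -0.04791133 -0.0281236 ]
6 [ 0.5187 -0.0524  0.2195] [0.0011, -0.0001, 0.0036, 0.0, 0.0003, -0.0001]
4 [ 0.5202 -0.0537  0.212 ] [-0.0016, -0.0001, 0.0228, 0.0, 0.0058, -0.0001]
2 [ 0.5214 -0.0547  0.2044] [-0.0036, -0.0001, 0.042, 0.0, 0.0114, -0.0001]
0 [ 0.5225 -0.0556  0.1968] [-0.0051, -0.0001, 0.0613, 0.0, 0.0169, -0.0001]
```

View pics/t4.png

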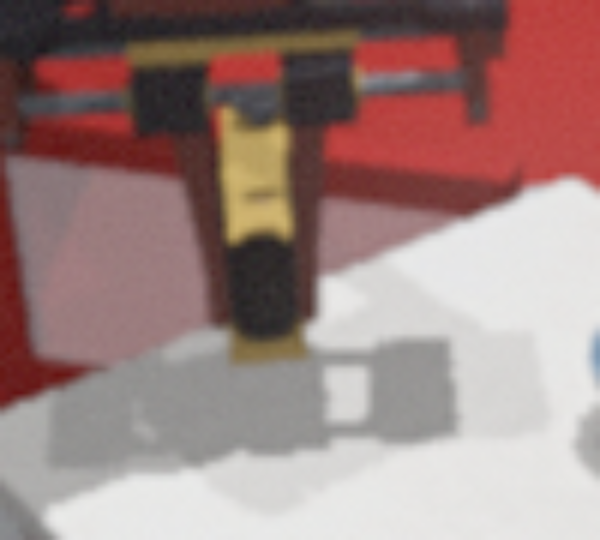

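The strap end is now low over the case, with the end at (268,350). The pin is hidden under the strap, as it should be. I'll lower further and watch the force.

move_arm:
  commands:
    - [0, 0, 0.012, 0, 0.003, 0, -0.7]
    - [-0.0016, 0, 0.0228, 0, 0.0058, 0, -0.7]
    - [-0.0026, 0, 0.032, 0, 0.0086, 0, -0.7]
    - [-0.0036, 0, 0.042, 0, 0.0114, 0, -0.7]
    - [-0.0036, 0, 0.042, 0, 0.0114, 0, -0.7]
    - [-0.0036, 0, 0.042, 0, 0.0114, 0, -0.7]

```text
time_s: 6.5
tool_pos: [0.5217, -0.0549, 0.2039]
orientation: [0.348, 0.937, -0.006, 0.016]
force: [0.3, 0.6, -0.5]
finger_gap: 0.247
grip_force: 15.0
```

Run:
```python
from plan import *
h=.0368;y=np.radians(-40.7);d=np.array([np.cos(y),np.sin(y)]);s=ctrl.state();print(s['tool_pos'],s['force'],s['torque'])
for t,l in((2,1),(0,0)):
    p,q=target(y,PIN-.148*d,np.radians(t),l*1e-3,h);print(t,p.round(4),rel(p,q))
```

```text
[ 0.52166701 -0.05492407  0.20386486] [ 0.34912253  0.63571879 -0.48472691] [-0.07669204 -0.05935306 -0.0001897 ]
2 [ 0.5214 -0.0547  0.2044] [0.0008, -0.0001, -0.0014, -0.0, -0.0003, -0.0001]
0 [ 0.5225 -0.0556  0.1968] [-0.0021, -0.0001, 0.0177, -0.0, 0.0053, -0.0001]
```

No contact force, so the hole is down around the pin. Lower the rest.

move_arm:
  commands:
    - [-0.001, 0, 0.009, 0, 0.0027, 0, -0.7]
    - [-0.002, 0, 0.017, 0, 0.0053, 0, -0.7]
    - [-0.002, 0, 0.017, 0, 0.0053, 0, -0.7]
    - [-0.002, 0, 0.017, 0, 0.0053, 0, -0.7]

```text
time_s: 6.83
tool_pos: [0.5224, -0.0555, 0.1973]
orientation: [0.348, 0.937, -0.0, 0.0]
force: [1.8, -0.3, -1.0]
finger_gap: 0.25
grip_force: 15.0
```

move_arm:
  commands:
    - [0, 0, 0, 0, 0, 0, 0.1]
    - [0, 0, 0, 0, 0, 0, 0.1]
    - [0, 0, 0, 0, 0, 0, 0.1]
    - [0, 0, 0, 0, 0, 0, 0.1]
    - [0, 0, -0.03, 0, 0, 0, 0.1]
    - [0, 0, -0.08, 0, 0, 0, 0.1]
    - [0, 0, -0.16, 0, 0, 0, 0.1]
    - [0, 0, -0.22, 0, 0, 0, 0.1]
    - [0, 0, -0.25, 0, 0, 0, 0.1]
    - [0, 0, -0.25, 0, 0, 0, 0.1]

```text
time_s: 7.67
tool_pos: [0.524, -0.0556, 0.301]
orientation: [0.348, 0.938, 0.0, 0.004]
force: [-0.5, -0.3, -0.1]
finger_gap: 0.552
grip_force: 0.0
```

move_arm:
  commands:
    - [-0.05, 0.1, 0, 0, 0, 0, 0.1]
    - [0, 0.2, 0, 0, 0, 0, 0.1]
    - [0, 0.3, 0, 0, 0, 0, 0.1]
    - [0, 0.4, 0, 0, 0, 0, 0.1]
    - [0, 0.5, 0, 0, 0, 0, 0.1]
    - [0, 0.6, 0, 0, 0, 0, 0.1]
    - [0, 0.7, 0, 0, 0, 0, 0.1]
    - [0, 0.75, 0, 0, 0, 0, 0.1]
    - [0, 0.75, 0, 0, 0, 0, 0.1]
    - [0, 0.75, 0, 0, 0, 0, 0.1]

```text
time_s: 8.5
tool_pos: [0.7175, 0.173, 0.2953]
orientation: [0.347, 0.938, -0.001, -0.001]
force: [-0.2, 0.1, 0.3]
finger_gap: 0.55
grip_force: 0.0
```

```bash
sed -i 's/(.58,-.1),.03/(.523,-.056),.03/' m.py; python3 m.py t5 2>/dev/null
python3 - <<'E'
from h import *
c=cam("scene");t=cv2.imread("pics/t5.png")
cv2.imwrite("pics/f.png",np.hstack([cv2.resize(t,(400,334)),cv2.resize(c[0][130:265,130:292],(400,334))]))
E
```

```text
case [ 0.5925 -0.0243] -8.87 pin [ 0.4906 -0.0287] hinge [0.4841 0.1242]
knob (array([ 0.525 , -0.0544,  0.2   ]), 51)
post (array([nan, nan, nan]), 0)
jar (array([ 0.5358, -0.1943,  0.12  ]), 708)
vin (array([0.7926, 0.2382, 0.15  ]), 2905)
dish (array([0.6531, 0.0348, 0.195 ]), 281)
stay ((0.4455777704715729, 0.00940760225057602), (0.027086244896054268, 0.19258302450180054), 50.497928619384766)
```

View pics/f.png

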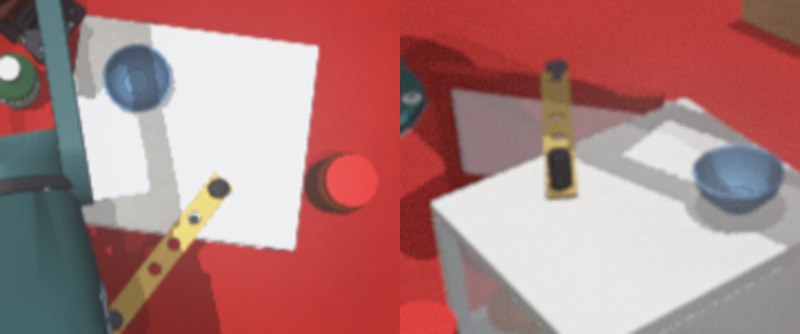

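In the left half the pin shows inside the end hole at (194,217), next to the knob at (218,187). The dish, jar and bottle have not moved. One last check that the stay lies flat, then I hand in.

Run:
```python
from h import *
c=cam("scene");P=cloud(c);b,g,r=[c[0][...,i].astype(int) for i in range(3)]
k=(r>90)&(g>70)&(b<.65*g)&(P[...,2]>.14)&(P[...,2]<.25)&(P[...,0]<.56)&(P[...,0]>.38)&(abs(P[...,1]-.01)<.09)
X=P[k]; s=X[:,0]*.76-X[:,1]*.65
zs=[np.median(X[(s>a)&(s<a+.04),2]).round(4) for a in np.arange(s.min(),s.max()-.03,.04)]; print(k.sum(),zs,ctrl.state()["time_s"])
if max(zs)-min(zs)<.006: print(ctrl.close_job())
```

```text
270 [np.float64(0.1644), np.float64(0.1643), np.float64(0.1646), np.float64(0.1647), np.float64(0.1884)] 8.65
```

The strap's top face sits at about 0.165 m along its whole length. The 0.188 in the last bin is the knob, so the stay lies flat.

```bash
python3 -c "
from plant import ctrl
print(ctrl.close_job())"
```

```text
the job is handed in; nothing more can be done
None
```

The job is handed in at about 8.7 s: the door is swung wider, and the stay lies flat with its end hole over the pin. The gripper has let go and is clear, and the jar, bottle and dish look untouched in the final picture.

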